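# Hold the drug box's sprung latch open with its key

### The arm

A 6-joint arm with a two-finger parallel gripper is mounted at the origin on a cart in front of the work surface, level with it; the furniture and walls round the work are solid. World frame = base frame: x ahead of the robot, y to its left, z up, the work surface at z = 0. Lengths are in m, angles in rad, forces in N, time in s.
With the tool pointing down it reaches from about 0.375 to 0.9 m from the base axis. Payload 3.1 kg.
Tool frame: the origin (TCP) lies between the finger pads; the fingertips stand 22 mm ahead of it and the grasp point (between the pads) lies 3 mm ahead of it; z points along the fingers, y is the line along which they close (so a half turn about z gives the same grasp; the last joint's range is limited). The gripper opens to 87 mm and grips with 3 to 60 N. Pads are 19 mm wide; open, the fingers measure 117 mm over their backs; the gripper's body (75 mm by 190 mm) begins 51 mm behind the grasp point.
Start: joints at [0.949, 0.527, 1.433, -0, 1.181, -0.178], TCP at [0.268, 0.564, 0.245] pointing down, gripper open.
Joint ranges: [-3.08, 3.08], [-0.75, 2.2], [0.22, 2.44], [-1.43, 4.57], [0, 2.65], [-2.85, 2.85]. Speed limits (rad/s): [2.79, 2.79, 3.14, 3.14, 3.14, 3.14].

### API

Orientations are given as a unit quaternion [x, y, z, w].
In Python, from rig import robot gives the robot as it stands.
- The arm moves only by the tool move_arm, never from a script. Its argument "series" is text: rows parted by semicolons, each of 6 numbers parted by spaces: the shift along the tool's x, y, z in mm, then the turn, a rotation vector about the tool's x, y, z in degrees. In form: dx dy dz ax ay az; .... A call has 1 to 8 rows; each row is the pose to reach, as a shift and turn from the pose commanded when the call began, along the tool's axes at that moment; what a row does not reach only later rows make up. A row lasts 1/12 s, in which the tool goes at most 41.7 mm and 7.16 degrees, less where a joint would pass 70% of its speed; a pose out of reach is approached as far as the arm can. A call with a gripper value outside its range is refused whole. "jaw" is the opening, from 0 (shut) to 1 (fully open), set as the call begins (left out, the last holds). The fingers move at their own pace and stop on an object; "newtons" is the grip in N (left out, the last holds). Time passes only in rows, so rows that repeat a pose let the fingers close. It gives the time, the measured TCP pose, the force, the opening and the grip force at its end, in the units of the state.
- robot.get_obs(): the state, without advancing time (a new reading comes with each control period).
- robot.camera(name): name is "side" or "top"; returns a dict with "img" (400x640x3 uint8, red, green, blue), "mtx" (3x3 intrinsics, pixels), "world_to_cam" (4x4, takes a point from world to camera coordinates). Camera axes: x right, y down, z forward; pixel columns grow to the right and rows downward; lengths in m; the calibration is good to about 2 mm. A picture is of the moment at which its call begins. There is no depth.
- robot.hand_in(): hands the job in; it is judged then, once.
Trained networks look in a picture, given as the dict that the camera call returned (one of the last four; its "shot" number tells which), for a name from the list of things; names that differ only in an ending like _2 or _b are one class to them, and where a whole thing is asked for, a point or a joint stands for the part that bears it (a point fixed in the world has none). Each returns a list of dicts, best first, with "p" (0 to 1); they miss things now and then, are a little off and sometimes report something else, mostly with a low value. They report only what shows in the picture. A call takes as long as a camera call. They do not tell look-alikes from the thing itself.
- robot.search_frame(picture, thing): "xyz" ([x, y, z] in m, in world coordinates, good to about 4 mm: the middle of the surface that is visible of it).
- robot.tip_of(picture, thing): "xyz" ([x, y, z] in m, in world coordinates, good to about 4 mm: a listed point, or the origin of a listed thing).
The state is a dict: "time": time; "q": joint angles; "joint_velocities": joint speeds; "joint_torque": joint torques, N m; "position": TCP position; "tool_rot": TCP orientation; "ft_force": force on the tool from outside, world axes, zero at the start; "moment": the same for the moment, N m; "grip_width": finger opening in m; "grip_force": force on a finger pad.
Only numpy, scipy, OpenCV 4.12 (cv2) and the standard library are available. Lean on these libraries where they do the work, as an engineer would, in place of code of your own. Each camera call takes 0.05 s, during which the arm holds its last target. There are 200 camera calls.

### The job

A colleague wants to lift the lid of the blue drug box, whose latch springs shut unless the key is held turned. Take the bottle that was left standing over the keyhole off the box and stand it upright on the trolley top, then take the red key out of the white key block, push it down into the keyhole until its shoulder meets the box (its pins are sticky: it only goes in if you rock it a little to and fro as you press) and turn it clockwise, seen from above, a quarter turn as far as it goes. Finish still gripping the key and holding it turned against its spring; leave the green key, the swab canister and the steel cup where they are.

Things in the scene. Friction and masses are not known exactly. Their poses are not given: they have to be found in the camera images.
- drug_box: Blue painted steel box, fixed, 160 (x) x 200 (y) x 88 mm high; origin at the centre of its underside on the trolley top, z up. The flat front deck (x -80 to -13 mm) carries the lock; the lid lies behind it, level with it, with a folded wire handle 12 mm high in its middle. The yellow latch bolt shows in a small window between lock and lid.
- keyhole (a point): Centre of the keyhole's mouth, level with the box's top (88 mm up), in a square steel lock plate 34 x 34 mm; at x -47, y 0 mm in the box frame, axes as the box's. A straight vertical slot 20 mm along x, 7 mm along y, its mouth bevelled 1.5 mm. In the first 14 mm of depth the key can rock about its axis by only 0.22 rad either way; below, its bit drops into the turning plug's slot (20 x 5 mm).
- lock_pins (a point): Point on the slot's axis 4 mm below its mouth, level with the tops of the upper pair of spring pins; a second pair is 5.5 mm lower. A key pushed straight down stops on them. Rocked clockwise (from above) about its axis by 0.2 to 0.22 rad and pressed with 5 to 9 N it passes the upper pair, rocked as far the other way the lower pair, then in line with the slot it goes home.
- lock_plug (a joint): Turning plug under the keyhole, rad: 0 = in line with the slot (start, latch out), grows as the key turns clockwise seen from above, stop at 1.40 (latch drawn). A spring turns it back: 0.04 N m at 0, 0.12 N m at the stop. It turns only with the key fully in; the key has about 0.1 rad of play in it, so the key itself turns about 1.5 rad.
- red_key: The box's key, red head, 40 g, hanging bit-down in either slot of the key block. Origin at the centre of its tip, z up to its head. Double bit at the tip 18 mm along x, 3 mm along y, 12 mm long, slightly tapered, also fits turned half round. Then a 5 mm round shank and a flat shoulder 28 x 9 x 6 mm whose underside is 30 mm above the tip: fully in, it rests on the lock plate.
- red_key_head (a point): Centre of the red key's flat round plastic head, 53 mm above the tip; the head is 34 mm in diameter along the key's x and z and 9 mm thick along its y. Grip it by its two flat faces (9 mm apart).
- green_key: Another box's key, the same but with a green head; stands in the other slot of the key block, 52 mm from the red one. To be left there.
- key_block: White block, fixed, 44 (x) x 104 (y) mm, its top 48 mm above the trolley top, on a steel foot 62 x 122 mm; origin at the centre of its underside. Two vertical slots at y -26 and +26 mm, each 20 mm along y, 5 mm along x, 37 mm deep, in which the keys hang by their shoulders with 1 mm of play all round.
- skin_prep_bottle: Capped amber bottle, 46 mm in diameter, 100 mm high (straight body up to 70 mm), about 0.12 kg, standing upright on the box over the keyhole; origin at the centre of its underside, z up. The trolley top to the right (-y) of the box, x 0.38 to 0.52 m, y -0.29 to -0.36 m, is free.
- swabs: Loose steel swab canister with a lid, 68 mm in diameter, 86 mm high, at the back left; origin at the centre of its underside. To be left alone.
- cup: Loose steel cup (gallipot), 63 mm in diameter, 38 mm high, at the back left; origin at the centre of its underside. To be left alone.
Things that resemble listed ones, but are neither listed nor needed, are in the scene too. Leave any yellow look-alike of the red_key alone.

How it is judged:
By the outcome, as a careful person would: the job done as asked, in the order asked, and still so for the second after the job is handed in, while the arm keeps its last pose, push and grip.
It also fails if it takes over 72 s, if anything falls off the work surface, if the arm or the gripper's body presses on something with over 40 N, if the wrist force passes 120 N, or if a joint passes its speed limit or range.

## Working session

There is one attempt and no reset: what is moved stays moved. The work goes in short steps, Python scripts to look and compute and a tool call to move; the robot and the scene stay as the last step left them, time stands still between calls to the robot, and variables do not carry over. Pictures are saved under pics/ and viewed, at most 10 in all, crops included, and the job is handed in when it is done.

Besides the shell and the picture viewer there is one more tool, called after ">>>" by a JSON object that holds its "name" and its "arguments", one argument or row to a line. move_arm: Moves the arm, as the interface text tells. Its arguments: {"type":"object","properties":{"series":{"type":"string"},"jaw":{"type":"number"},"newtons":{"type":"number"}},"required":["series"]}

```bash
mkdir -p pics; ls
cat > h.py <<'E'
import numpy as np, cv2
from rig import robot
from scipy.spatial.transform import Rotation as R
def pose():
    o=robot.get_obs(); return np.array(o['position']), R.from_quat(o['tool_rot']), o
def px(c,p):
    q=np.array(c['world_to_cam'])@np.r_[p,1]; u=np.array(c['mtx'])@q[:3]; return u[:2]/u[2]
def ray(c,uv,z):
    T=np.linalg.inv(np.array(c['world_to_cam'])); d=T[:3,:3]@np.linalg.inv(np.array(c['mtx']))@np.r_[uv,1]
    return T[:3,3]+d*(z-T[2,3])/d[2]
def save(c,n): cv2.imwrite('pics/'+n,c['img'][:,:,::-1])
def delta(target,yaw=None):
    "tool-frame shift in mm to a world target; yaw: world angle of tool x wanted"
    p,r,o=pose(); d=r.inv().apply(np.array(target)-p)*1000
    return d.round(1)
E
python3 - <<'E'
from h import *
for n in('top','side'):
    c=robot.camera(n); save(c,n+'0.png')
    for t in['drug_box','keyhole','red_key','red_key_head','green_key','key_block','skin_prep_bottle','swabs','cup']:
        for f in('search_frame','tip_of'):
            try:
                for d in getattr(robot,f)(c,t)[:3]: print(n,t,f,np.round(d['xyz'],3),round(d['p'],2),px(c,d['xyz']).round())
            except Exception as e: print(n,t,f,e)
p,r,o=pose();print(p,r.as_matrix().round(3),o['time'],o['ft_force'])
E
```

```text
pics
top drug_box search_frame [ 0.568 -0.013  0.084] 0.8 [393. 188.]
top drug_box tip_of [ 0.569 -0.027 -0.003] 0.64 [393. 195.]
top keyhole search_frame [ 0.564 -0.017  0.09 ] 0.88 [395. 190.]
top keyhole tip_of [ 0.518 -0.025  0.088] 0.8 [399. 210.]
top keyhole tip_of [ 0.647  0.31  -0.002] 0.73 [261. 162.]
top red_key search_frame [0.376 0.298 0.069] 0.62 [257. 269.]
top red_key search_frame [0.59  0.22  0.066] 0.49 [294. 179.]
top red_key tip_of [0.375 0.298 0.003] 0.57 [261. 270.]
top red_key tip_of [0.503 0.312 0.014] 0.54 [257. 217.]
top red_key tip_of [0.525 0.413 0.004] 0.45 [217. 208.]
top red_key_head search_frame [0.521 0.411 0.067] 0.66 [212. 206.]
top red_key_head search_frame [0.376 0.294 0.07 ] 0.57 [259. 269.]
top red_key_head search_frame [0.501 0.31  0.084] 0.53 [254. 214.]
top red_key_head tip_of [0.524 0.413 0.056] 0.64 [212. 205.]
top red_key_head tip_of [0.592 0.224 0.054] 0.39 [293. 179.]
top green_key search_frame [0.496 0.312 0.086] 0.33 [253. 216.]
top green_key tip_of [0.484 0.263 0.023] 0.58 [276. 225.]
top key_block search_frame [0.485 0.281 0.05 ] 0.58
[... 1748 characters left out ...]
y_block search_frame [0.49  0.315 0.036] 0.9 [338. 271.]
side key_block tip_of [ 0.492  0.287 -0.001] 0.78 [336. 272.]
side skin_prep_bottle search_frame [ 0.523 -0.018  0.141] 0.6 [320. 138.]
side skin_prep_bottle tip_of [ 0.522 -0.034  0.085] 0.77 [321. 153.]
side swabs search_frame [0.641 0.418 0.07 ] 0.89 [255. 303.]
side swabs tip_of [0.649 0.403 0.002] 0.75 [256. 318.]
side swabs tip_of [ 0.523 -0.029  0.083] 0.49 [321. 155.]
side cup search_frame [0.646 0.297 0.026] 0.88 [262. 268.]
side cup tip_of [ 0.644  0.31  -0.   ] 0.85 [263. 281.]
[0.26830672 0.56442623 0.24452739] [[-0.903  0.429 -0.   ]
 [ 0.429  0.903 -0.   ]
 [-0.    -0.    -1.   ]] 1.9 [ 0.28985508 -0.28047863 -0.47878356]
```

Run:
```python
import cv2,numpy as np
a=cv2.imread('pics/top0.png')[130:300,190:430]
b=cv2.imread('pics/side0.png')[110:330,220:420]
a=cv2.resize(a,None,fx=3,fy=3,interpolation=cv2.INTER_CUBIC); b=cv2.resize(b,None,fx=2.7,fy=2.7,interpolation=cv2.INTER_CUBIC)
cv2.imwrite('pics/a.png',a);cv2.imwrite('pics/b.png',b)
```

```text
(no output)
```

View pics/a.png

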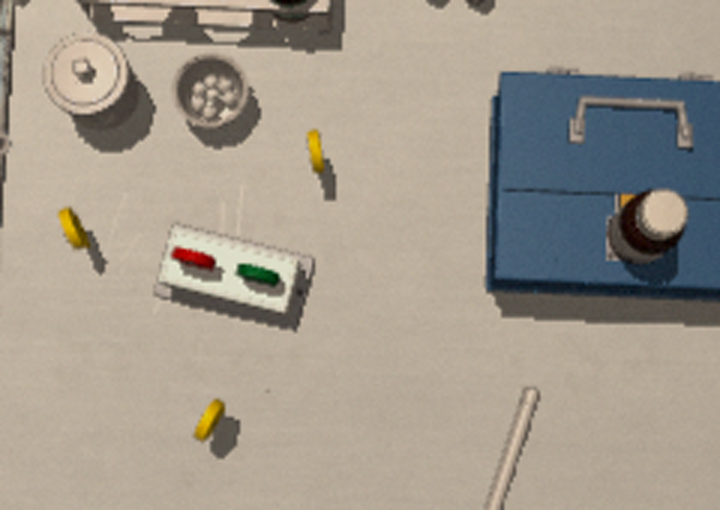

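View pics/b.png

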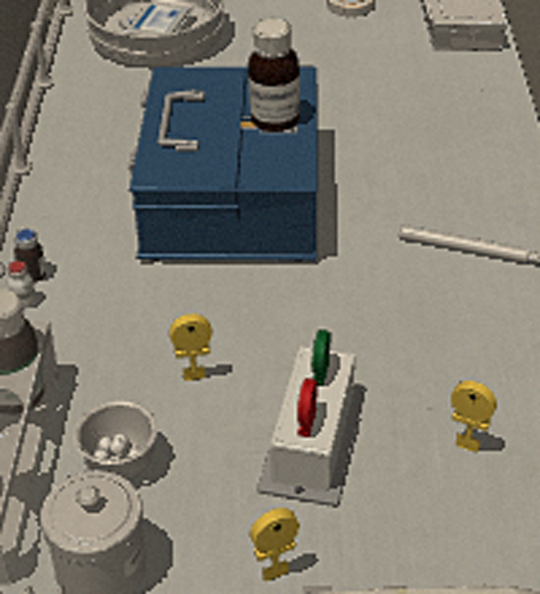

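View pics/side0.png

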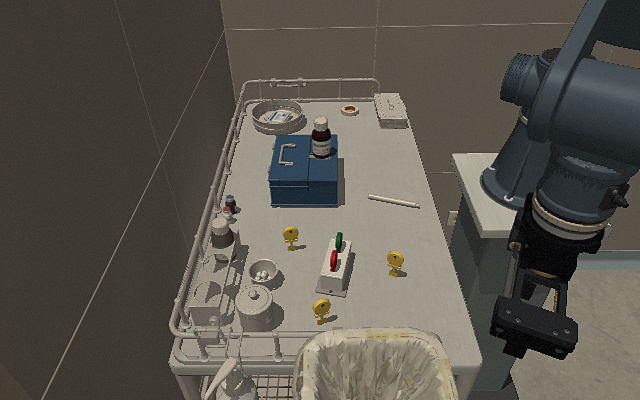

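Three yellow look-alike keys stand free (full top picture: about 296,180; 214,206; 259,270). The red head at about (254,216), with the green one at (276,221), is in the white block, so it is the red key, and the crop confirms it. The bottle is on the box deck at about (404,207). I'll move the bottle first.

>>> {"name": "move_arm", "arguments": {
  "series": "-300 -266 0 0 0 -25.4;-300 -266 0 0 0 -25.4;-300 -266 0 0 0 -25.4;-300 -266 0 0 0 -25.4;-300 -266 0 0 0 -25.4;-300 -266 0 0 0 -25.4;-300 -266 0 0 0 -25.4;-300 -266 0 0 0 -25.4",
  "jaw": 1,
  "newtons": 15
}}

```text
time: 2.57
position: [0.3974, 0.2599, 0.2449]
tool_rot: [-0.0, 1.0, 0.0, 0.0]
ft_force: [0.5, -0.3, -0.4]
grip_width: 0.0873
grip_force: 0.0
```

Run:
```python
from h import *
p,r,o=pose();print(p,r.as_matrix().round(3),o['time'],delta([.52,-.03,.245]))
```

```text
[0.39742083 0.25993703 0.24485047] [[-1.    -0.     0.001]
 [-0.     1.     0.   ]
 [-0.001  0.    -1.   ]] 2.5667 [-1.226e+02 -2.899e+02 -1.000e-01]
```

>>> {"name": "move_arm", "arguments": {
  "series": "-122 -290 0 0 0 0;-122 -290 0 0 0 0;-122 -290 0 0 0 0;-122 -290 0 0 0 0;-122 -290 0 0 0 0;-122 -290 0 0 0 0;-122 -290 0 0 0 0;-122 -290 0 0 0 0"
}}

```text
time: 3.23
position: [0.5211, -0.0328, 0.245]
tool_rot: [0.002, 1.0, -0.001, 0.002]
ft_force: [1.2, 0.8, -0.2]
grip_width: 0.087
grip_force: 0.0
```

Run:
```python
from h import *
c=robot.camera('side')
for t in['skin_prep_bottle']:
  for f in('search_frame','tip_of'):
    for d in getattr(robot,f)(c,t)[:2]: print(f,np.round(d['xyz'],3),round(d['p'],2))
a=cv2.resize(c['img'][80:240,230:430],None,fx=3,fy=3,interpolation=cv2.INTER_CUBIC)
cv2.imwrite('pics/c.png',a[:,:,::-1])
p,r,o=pose();print(p)
```

```text
search_frame [ 0.525 -0.013  0.142] 0.68
search_frame [0.647 0.299 0.027] 0.41
tip_of [ 0.524 -0.033  0.084] 0.63
tip_of [ 0.491  0.283 -0.002] 0.49
[ 0.51960269 -0.03023994  0.2445189 ]
```

View pics/c.png

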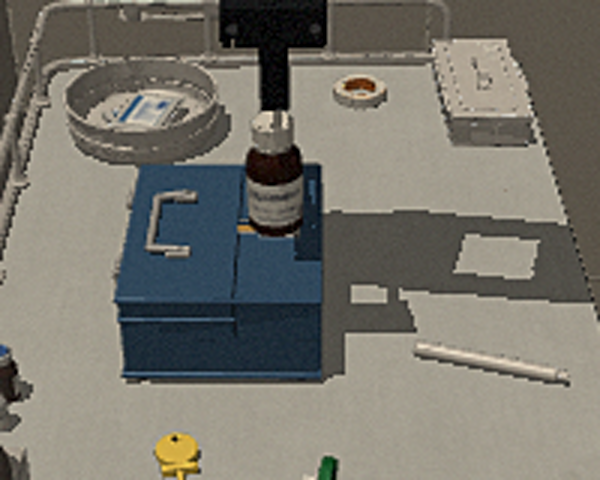

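The side view shows the fingers in line with the bottle in x, and the network agrees (0.523, -0.032). Going down and gripping.

>>> {"name": "move_arm", "arguments": {
  "series": "-2 -1 40 0 0 0;-2 -1 80 0 0 0;-2 -1 96 0 0 0;-2 -1 96 0 0 0"
}}

```text
time: 3.72
position: [0.517, -0.0272, 0.145]
tool_rot: [-0.0, 1.0, 0.002, -0.005]
ft_force: [-1.0, -0.8, 0.0]
grip_width: 0.0868
grip_force: 0.0
```

>>> {"name": "move_arm", "arguments": {
  "series": "0 0 0 0 0 0;0 0 0 0 0 0;0 0 0 0 0 0;0 0 0 0 0 0;0 0 0 0 0 0;0 0 0 0 0 0",
  "jaw": 0,
  "newtons": 15
}}

```text
time: 4.22
position: [0.5213, -0.0295, 0.1495]
tool_rot: [0.0, 1.0, -0.0, 0.001]
ft_force: [0.6, 0.2, -0.6]
grip_width: 0.0546
grip_force: 0.0
```

>>> {"name": "move_arm", "arguments": {
  "series": "0 0 0 0 0 0;0 0 0 0 0 0;0 0 0 0 0 0;0 0 0 0 0 0"
}}

```text
time: 4.55
position: [0.5212, -0.0297, 0.149]
tool_rot: [0.0, 1.0, -0.0, 0.0]
ft_force: [-0.4, -0.4, 4.7]
grip_width: 0.045
grip_force: 15.0
```

>>> {"name": "move_arm", "arguments": {
  "series": "0 0 -15 0 0 0;0 0 -40 0 0 0;0 0 -60 0 0 0;0 0 -60 0 0 0"
}}

```text
time: 4.88
position: [0.5229, -0.0298, 0.2116]
tool_rot: [0.0, 1.0, -0.001, 0.003]
ft_force: [0.6, 0.4, -0.7]
grip_width: 0.0454
grip_force: 15.0
```

>>> {"name": "move_arm", "arguments": {
  "series": "5 -20 0 0 0 0;14 -58 0 0 0 0;23 -96 0 0 0 0;32 -134 0 0 0 0;41 -172 0 0 0 0;50 -210 0 0 0 0;59 -248 0 0 0 0;66 -275 0 0 0 0"
}}

```text
time: 5.55
position: [0.4535, -0.3073, 0.2074]
tool_rot: [0.001, 1.0, 0.0, -0.0]
ft_force: [-0.5, -0.2, -1.4]
grip_width: 0.0453
grip_force: 15.0
```

>>> {"name": "move_arm", "arguments": {
  "series": "3 -12 10 0 0 0;5 -20 40 0 0 0;5 -20 75 0 0 0;5 -20 110 0 0 0;5 -20 130 0 0 0;5 -20 136 0 0 0;5 -20 138 0 0 0;5 -20 138 0 0 0"
}}

```text
time: 6.22
position: [0.4497, -0.3237, 0.0701]
tool_rot: [0.0, 1.0, 0.0, -0.0]
ft_force: [-0.1, -0.2, 0.1]
grip_width: 0.0457
grip_force: 15.0
```

Run:
```python
from h import *
c=robot.camera('side'); save(c,'d.png')
a=cv2.resize(c['img'][60:240,200:440],None,fx=3,fy=3,interpolation=cv2.INTER_CUBIC)
cv2.imwrite('pics/d.png',a[:,:,::-1])
for d in robot.tip_of(c,'skin_prep_bottle')[:2]: print(np.round(d['xyz'],3),round(d['p'],2))
p,r,o=pose();print(p,o['ft_force'],o['grip_width'])
```

```text
[ 0.452 -0.324  0.006] 0.67
[ 0.45053596 -0.3247709   0.07169936] [-0.35532514  0.68135587 -1.2012635 ] 0.04524990604700057
```

View pics/d.png

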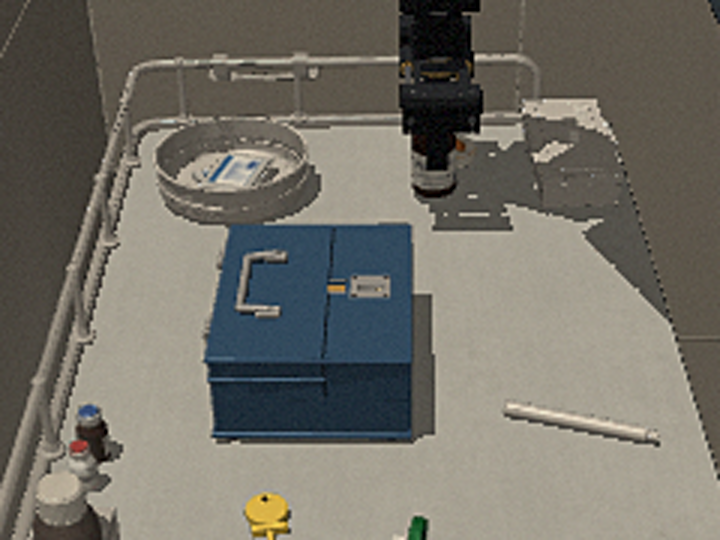

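The bottle hangs upright about 10 mm above the trolley top, and the lock plate (crop 370,287) is now clear. Lowering until it touches.

>>> {"name": "move_arm", "arguments": {
  "series": "0 0 5 0 0 0;0 0 8 0 0 0;0 0 9 0 0 0;0 0 10 0 0 0;0 0 10.5 0 0 0;0 0 10.5 0 0 0"
}}

```text
time: 6.82
position: [0.4498, -0.3245, 0.061]
tool_rot: [0.0, 1.0, -0.0, 0.0]
ft_force: [-0.1, 2.0, 6.1]
grip_width: 0.0452
grip_force: 15.0
```

>>> {"name": "move_arm", "arguments": {
  "series": "0 0 0 0 0 0;0 0 0 0 0 0;0 0 0 0 0 0;0 0 0 0 0 0;0 0 0 0 0 0;0 0 0 0 0 0;0 0 0 0 0 0",
  "jaw": 1
}}

```text
time: 7.4
position: [0.4497, -0.3243, 0.06]
tool_rot: [0.0, 1.0, 0.0, -0.0]
ft_force: [-1.1, -0.2, 0.5]
grip_width: 0.0829
grip_force: 0.0
```

>>> {"name": "move_arm", "arguments": {
  "series": "0 0 -20 0 0 0;0 0 -50 0 0 0;0 0 -90 0 0 0;0 0 -130 0 0 0;0 0 -160 0 0 0;0 0 -170 0 0 0;0 0 -170 0 0 0"
}}

```text
time: 7.98
position: [0.451, -0.3257, 0.2333]
tool_rot: [0.0, 1.0, -0.003, 0.003]
ft_force: [-0.2, 0.0, 0.2]
grip_width: 0.0873
grip_force: 0.0
```

Run:
```python
from h import *
S=robot.camera('side');T=robot.camera('top')
for n,c in(('side',S),('top',T)):
  for t in('skin_prep_bottle','keyhole','drug_box'):
    for d in robot.tip_of(c,t)[:2]: print(n,t,np.round(d['xyz'],4),round(d['p'],2),px(c,d['xyz']).round(1))
for n,c in(('side',S),('top',T)): np.savez('pics/%s.npz'%n,img=c['img'],mtx=c['mtx'],world_to_cam=c['world_to_cam'])
p,r,o=pose();print(p,o['grip_width'],o['time'])
# pixel measurements
for n,c in(('side',S),('top',T)):
  h=cv2.cvtColor(c['img'],cv2.COLOR_RGB2HSV); H,Sa,V=h[...,0],h[...,1],h[...,2]
  for nm,m,z in(('red',((H<7)|(H>173))&(Sa>150)&(V>70),.071),('green',(H>55)&(H<90)&(Sa>120)&(V>30),.071),('yellow',(H>17)&(H<32)&(Sa>130)&(V>90),.088)):
    k,l,st,ce=cv2.connectedComponentsWithStats(m.astype('uint8'))
    for i in range(1,k):
      if st[i,4]>5:
        ys,xs=np.where(l==i); 
        print(n,nm,st[i],ce[i].round(1),ray(c,ce[i],z).round(4))
a=cv2.resize(T['img'][170:240,235:455],None,fx=3.6,fy=3.6,interpolation=cv2.INTER_CUBIC)
b=cv2.resize(S['img'][140:280,260:370],None,fx=2.3,fy=2.3,interpolation=cv2.INTER_CUBIC)
o=np.zeros((a.shape[0]+b.shape[0],800,3),'uint8');o[:a.shape[0],:a.shape[1]]=a;o[a.shape[0]:,:b.shape[1]]=b
cv2.imwrite('pics/e.png',o[:,:,::-1])
```

```text
side skin_prep_bottle [ 0.4483 -0.3248 -0.0012] 0.64 [344.3 124.3]
side skin_prep_bottle [0.4991 0.3137 0.0165] 0.48 [333.2 276.5]
side keyhole [ 0.5173 -0.0229  0.0908] 0.73 [322.9 153.8]
side drug_box [ 5.672e-01 -2.330e-02  5.000e-04] 0.64 [304.5 182.3]
top skin_prep_bottle [ 0.4516 -0.3255 -0.0014] 0.93 [513.1 243.4]
top keyhole [ 0.5169 -0.0251  0.0916] 0.87 [399.3 209.8]
top drug_box [ 0.5657 -0.026  -0.0027] 0.61 [392.6 196. ]
[ 0.44915813 -0.32384805  0.22845563] 0.08718669760664355 8.3833
side red [224 207   5   4  15] [225.9 208.3] [0.7364 0.1597 0.071 ]
side red [330 250   7  22  92] [332.9 260.1] [0.5    0.3185 0.071 ]
side green [336 233   6  20  79] [338.2 242.1] [0.4879 0.2694 0.071 ]
side yellow [309 155   6   2  11] [311.6 155.5] [ 0.5457 -0.02    0.088 ]
side yellow [282 225  14  22 202] [289.  233.8] [0.588 0.261 0.088]
side yellow [392 247  20  24 254] [401.4 256.6] [0.3693 0.3266 0.088 ]
side yellow [302 291  23  29 316] [311.9 302.8] [0.5391 0.4323 0.088 ]
top red [333 118   5   5  21] [335. 120.] [0.7371 0.1251 0.071 ]
top red [248 213  14   7  54] [254.5 215.5] [0.4997 0.3101 0.071 ]
top green [270 218  13   7  52] [275.8 220.8] [0.4882 0.2602 0.071 ]
top yellow [299 174  27  13 213] [314.4 181. ] [0.5814 0.1719 0.088 ]
top yellow [220 193  28  18 227] [236.1 201.4] [0.5295 0.3515 0.088 ]
top yellow [397 195   5   6  26] [399.1 197.1] [ 0.5472 -0.0255  0.088 ]
top yellow [266 270  28  21 240] [281.8 280.9] [0.351  0.2404 0.088 ]
top yellow [ 94 279   4   3   7] [ 95.4 280.3] [0.345  0.6559 0.088 ]
```

View pics/e.png

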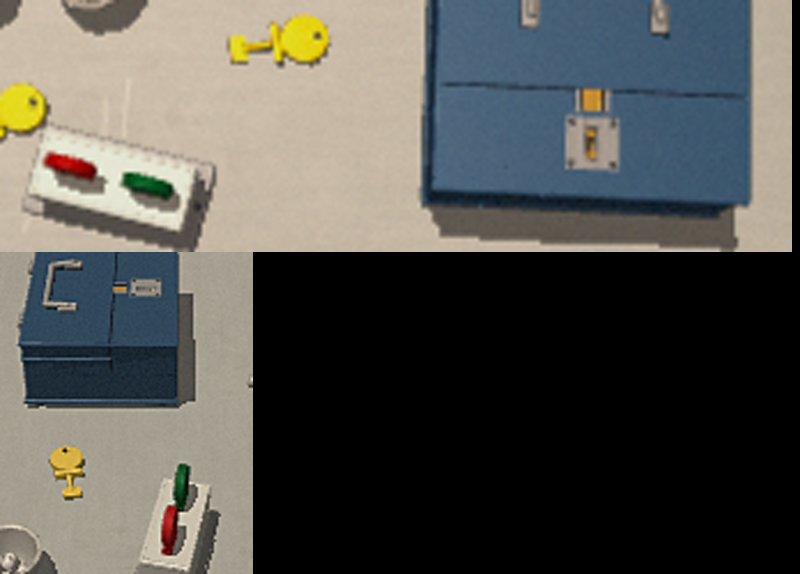

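The three yellow keys look lying down in the new top picture but standing in the side one, so I'm checking that while fitting the lock and block poses.

```bash
cat > m.py <<'E'
from h import *
S=robot.camera('side');T=robot.camera('top')
def hsv(c): h=cv2.cvtColor(c['img'],cv2.COLOR_RGB2HSV).astype(int); return h[...,0],h[...,1],h[...,2]
for n,c in(('side',S),('top',T)):
  H,Sa,V=hsv(c); m=(H>17)&(H<32)&(Sa>130)&(V>90)
  k,l,st,ce=cv2.connectedComponentsWithStats(m.astype('uint8'))
  for i in range(1,k):
    if st[i,4]>60: print(n,'yellow',st[i],ce[i].round(1),ray(c,ce[i],.003).round(3))
H,Sa,V=hsv(T)
blue=((H>95)&(H<125)&(Sa>90)).astype('uint8')
# plate: non-blue pixels within the deck around it
for c,n,(r0,r1,c0,c1) in((T,'top',(200,220,388,411)),(S,'side',(147,163,315,331))):
  H2,S2,V2=hsv(c); b=((H2>95)&(H2<125)&(S2>90)).astype('uint8')
  k,l,st,ce=cv2.connectedComponentsWithStats(1-b[r0:r1,c0:c1])
  for i in range(1,k):
    if st[i,4]>30:
      ys,xs=np.where(l==i); rect=cv2.minAreaRect(np.c_[xs,ys].astype('float32'))
      print(n,'plate',st[i],ce[i]+[c0,r0],rect[2],np.round(ray(c,ce[i]+[c0,r0],.088),4), 'rectc',ray(c,np.array(rect[0])+[c0,r0],.088).round(4))
# front deck edge & seam in top
def fit(rows,cols,score):
  pts=[]
  for x in cols:
    pts.append((x,rows[0]+score(x)))
  return np.array(pts,float)
g=T['img'].astype(float).mean(2); hs=T['img'].astype(int); bl=hs[...,2]-hs[...,0]
cols=list(range(362,392))+list(range(410,438))
def line(pts,z,name):
  L=cv2.fitLine(pts.astype('float32'),cv2.DIST_HUBER,0,.01,.01).ravel()
  a=ray(T,L[2:]-30*L[:2],z);b=ray(T,L[2:]+30*L[:2],z);d=(a-b) if (a-b)[1]>0 else b-a
  print(name,'dir deg of +y edge rel. y:',np.degrees(np.arctan2(-d[0],d[1])).round(2),a.round(4),b.round(4))
def sub(seg):
  w=seg-seg.min() if True else seg
  return (np.arange(len(w))*w).sum()/w.sum()
pts=[]
for x in cols:
  col=g[190:202,x]; w=np.clip(np.median(col)-col-3,0,None)
  if w.sum()>0: pts.append((x,190+(np.arange(12)*w).sum()/w.sum()))
line(np.array(pts),.088,'seam')
# block: top white face
V=T['img'].astype(int); m=((V.min(2)>195)).astype('uint8'); 
k,l,st,ce=cv2.connectedComponentsWithStats(m[195:245,235:300])
i=1+np.argmax(st[1:,4]); ys,xs=np.where(l==i); rect=cv2.minAreaRect(np.c_[xs,ys].astype('float32')); bp=cv2.boxPoints(rect)+[235,195]
print('block',st[i],[ray(T,q,.048).round(3) for q in bp], ray(T,np.array(rect[0])+[235,195],.048).round(4))
q=[ray(T,a,.048)[:2] for a in bp]; 
for i in range(4):
  d=q[(i+1)%4]-q[i]; print(np.linalg.norm(d).round(3),np.degrees(np.arctan2(d[1],d[0])).round(1))
E
python3 m.py
```

```text
side yellow [282 225  14  22 201] [289.  233.7] [0.598 0.174 0.003]
side yellow [392 247  20  24 254] [401.5 256.5] [0.349 0.248 0.003]
side yellow [302 291  23  29 314] [312.  302.8] [0.542 0.369 0.003]
top yellow [299 174  27  13 215] [314.5 180.9] [0.599 0.172 0.003]
top yellow [220 193  28  18 226] [236.1 201.4] [0.543 0.367 0.003]
top yellow [266 270  28  21 241] [281.8 280.9] [0.35  0.247 0.003]
top plate [  4   0  16  18 266] [399.42481203 208.65789474] 90.0 [ 0.5201 -0.026   0.088 ] rectc [ 0.5204 -0.0262  0.088 ]
side plate [  0   4  15   9 122] [322.5        155.16393443] 90.0 [ 0.5182 -0.021   0.088 ] rectc [ 0.5195 -0.0218  0.088 ]
seam dir deg of +y edge rel. y: -1.41 [0.5552 0.0504 0.088 ] [ 0.5518 -0.0892  0.088 ]
block [  9  12  44  26 405] [array([0.486, 0.341, 0.048]), array([0.527, 0.333, 0.048]), array([0.504, 0.233, 0.048]), array([0.463, 0.241, 0.048])] [0.4949 0.2868 0.048 ]
0.041 -11.3
0.102 -103.0
0.041 167.8
0.102 77.1
```

The yellow keys are simply lying flat, well away from the path, and the block and red key have not moved. Estimates: key at (0.500, 0.312), block yaw about -12.8°, box yaw about -1.4°, keyhole about (0.5185, -0.024). Now to the key.

>>> {"name": "move_arm", "arguments": {
  "series": "-20 320 20 0 0 -50;-20 320 20 0 0 -50;-20 320 20 0 0 -50;-20 320 20 0 0 -50;-20 320 20 0 0 -50;-20 320 20 0 0 -50;-20 320 20 0 0 -50;-20 320 20 0 0 -50",
  "jaw": 0.5
}}

```text
time: 9.15
position: [0.469, -0.0013, 0.2097]
tool_rot: [-0.425, 0.905, 0.001, -0.0]
ft_force: [0.5, -1.0, 0.2]
grip_width: 0.0457
grip_force: 0.0
```

```bash
cat >> h.py <<'E'
def plan(target,psi):
    p,r,o=pose(); x=r.as_matrix()[:,0]; cur=np.degrees(np.arctan2(x[1],x[0]))
    a=(cur-psi+180)%360-180
    print('pos',p.round(4),'psi',cur.round(2),'delta mm',delta(target),'az',a.round(2),'t',round(o['time'],2),'q',np.round(o['q'],2),'F',np.round(o['ft_force'],1),'M',np.round(o['moment'],2),'w',round(o['grip_width'],4))
E
python3 -c "
from h import *
plan([.5,.312,.17],-102.8)"
```

```text
pos [ 0.469  -0.0013  0.2097] psi -129.72 delta mm [-260.8  176.3   40. ] az -26.92 t 9.15 q [-0.24  0.37  1.85  0.    0.92 -2.69] F [ 0.5 -1.   0.2] M [ 0.06  0.07 -0.01] w 0.0457
```

>>> {"name": "move_arm", "arguments": {
  "series": "-33 22 5 0 0 0;-65 44 10 0 0 0;-98 66 15 0 0 0;-130 88 20 0 0 0;-163 110 25 0 0 -5;-195 132 30 0 0 -11;-228 154 35 0 0 -17;-261 176 40 0 0 -23"
}}

```text
time: 9.82
position: [0.5027, 0.3107, 0.1695]
tool_rot: [-0.597, 0.802, -0.0, -0.0]
ft_force: [1.2, -0.6, 0.1]
grip_width: 0.0437
grip_force: 0.0
```

```bash
python3 -c "
from h import *
c=robot.camera('side')
plan([.5,.312,.17],-102.8)
for d in robot.tip_of(c,'red_key_head'): print(np.round(d['xyz'],4),d['p'])"
```

```text
pos [0.5038 0.3178 0.169 ] psi -106.32 delta mm [ 6.6  2.  -1. ] az -3.52 t 9.87 q [ 0.37  0.58  1.58  0.01  0.97 -2.49] F [ 3.1  4.5 -0.2] M [ 0.31 -0.02 -0.03] w 0.0434
[0.5993 0.1607 0.0032] 0.7
[0.3457 0.2429 0.0061] 0.64
[0.5482 0.3566 0.0028] 0.52
[0.4983 0.3157 0.0723] 0.5
```

>>> {"name": "move_arm", "arguments": {
  "series": "0 0 0 0 0 -3.9;0 0 0 0 0 -3.9;0 0 0 0 0 -3.9"
}}

```text
time: 10.17
position: [0.5027, 0.3081, 0.1698]
tool_rot: [-0.621, 0.784, 0.0, -0.0]
ft_force: [-0.1, -0.8, -0.7]
grip_width: 0.0435
grip_force: 0.0
```

```bash
python3 -c "
from h import *
plan([.5,.312,.078],-102.8)"
```

```text
pos [0.5027 0.3081 0.1698] psi -103.26 delta mm [-3.2  3.5 91.8] az -0.46 t 10.17 q [ 0.36  0.57  1.59 -0.    0.97 -2.55] F [-0.1 -0.8 -0.7] M [ 0.05  0.09 -0.01] w 0.0435
```

>>> {"name": "move_arm", "arguments": {
  "series": "-3 3 35 0 0 0;-3 3 65 0 0 0;-3 3 80 0 0 0;-3 3 92 0 0 0;-3 3 92 0 0 0;-3 3 92 0 0 0"
}}

```text
time: 10.67
position: [0.501, 0.3117, 0.078]
tool_rot: [-0.621, 0.784, 0.0, -0.0]
ft_force: [0.2, 0.3, -0.4]
grip_width: 0.0434
grip_force: 0.0
```

Run:
```python
from h import *
plan([.5,.312,.078],-102.8)
c=robot.camera('side')
a=cv2.resize(c['img'][190:300,270:410],None,fx=4,fy=4,interpolation=cv2.INTER_CUBIC)
cv2.imwrite('pics/f.png',a[:,:,::-1])
```

```text
pos [0.501  0.3117 0.078 ] psi -103.23 delta mm [-0.1  1.  -0. ] az -0.43 t 10.67 q [ 0.37  0.71  1.65 -0.    0.78 -2.54] F [ 0.2  0.3 -0.4] M [ 0.07  0.06 -0.  ] w 0.0434
```

View pics/f.png

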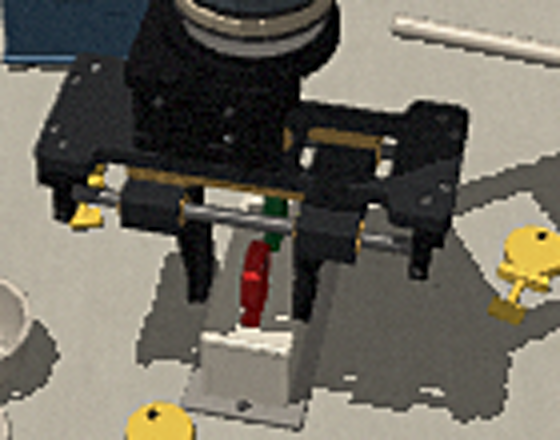

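The red head (crop 255,282) is centred between the fingers and the green key is clear. Closing.

>>> {"name": "move_arm", "arguments": {
  "series": "0 0 0 0 0 0;0 0 0 0 0 0;0 0 0 0 0 0;0 0 0 0 0 0;0 0 0 0 0 0;0 0 0 0 0 0;0 0 0 0 0 0;0 0 0 0 0 0",
  "jaw": 0,
  "newtons": 30
}}

```text
time: 11.38
position: [0.5001, 0.3125, 0.0783]
tool_rot: [-0.622, 0.783, 0.0, -0.0]
ft_force: [-2.0, 0.1, 3.5]
grip_width: 0.0086
grip_force: 30.0
```

```bash
python3 -c "
from h import *
plan([.5,.312,.078],-102.8)"
```

```text
pos [0.5001 0.3125 0.0783] psi -103.13 delta mm [ 0.5 -0.   0.3] az -0.33 t 11.38 q [ 0.37  0.71  1.65  0.    0.78 -2.54] F [-2.   0.1  3.5] M [ 0.21  0.48 -0.04] w 0.0086
```

>>> {"name": "move_arm", "arguments": {
  "series": "0 0 -5 0 0 0;0 0 -15 0 0 0;0 0 -30 0 0 0;0 0 -55 0 0 0;0 0 -85 0 0 0;0 0 -105 0 0 0;0 0 -112 0 0 0;0 0 -112 0 0 0",
  "newtons": 45
}}

```text
time: 12.05
position: [0.5022, 0.3128, 0.1928]
tool_rot: [-0.622, 0.783, -0.001, 0.003]
ft_force: [1.1, -0.5, 0.4]
grip_width: 0.0084
grip_force: 45.0
```

```bash
python3 -c "
from h import *
plan([.5185,-.024,.19],178.6)
c=robot.camera('side')
for t in('red_key','red_key_head'):
  for d in robot.tip_of(c,t)[:4]: print(t,np.round(d['xyz'],4),d['p'])"
```

```text
pos [0.5022 0.3128 0.1928] psi -103.12 delta mm [324.3 -92.3   2.2] az 78.28 t 12.05 q [ 0.37  0.54  1.57 -0.    1.02 -2.54] F [ 1.1 -0.5  0.4] M [0.07 0.12 0.01] w 0.0084
red_key [0.5026 0.3147 0.1307] 0.71
red_key [0.3704 0.2837 0.0035] 0.57
red_key [0.5258 0.407  0.0049] 0.54
red_key [0.5877 0.213  0.0077] 0.45
red_key_head [0.5478 0.353  0.0044] 0.63
red_key_head [0.3457 0.2402 0.0061] 0.62
red_key_head [0.6008 0.1612 0.0038] 0.62
red_key_head [0.4989 0.311  0.1868] 0.56
```

>>> {"name": "move_arm", "arguments": {
  "series": "40 -11 0 0 0 7;80 -23 0 0 0 14;120 -34 0 0 0 21;160 -46 0 0 0 28;200 -57 0 0 0 35;240 -68 0 0 0 42;280 -80 0 0 0 49;310 -88 0 0 0 56"
}}

```text
time: 12.87
position: [0.5152, -0.0126, 0.1884]
tool_rot: [-0.177, 0.984, 0.0, -0.001]
ft_force: [0.4, 0.1, -0.1]
grip_width: 0.0085
grip_force: 45.0
```

```bash
python3 -c "
from h import *
plan([.5185,-.024,.175],178.6)"
```

```text
pos [ 0.5152 -0.0126  0.1884] psi -159.55 delta mm [  0.8 -11.9  13.4] az 21.85 t 12.87 q [-0.24  0.46  1.76 -0.    0.92 -2.17] F [ 0.4  0.1 -0.1] M [ 0.06 -0.04 -0.03] w 0.0085
```

>>> {"name": "move_arm", "arguments": {
  "series": "0 -6 5 0 0 7;1 -12 10 0 0 14;1 -12 20 0 0 21.8;1 -12 30 0 0 21.8;1 -12 30 0 0 21.8;1 -12 30 0 0 21.8"
}}

```text
time: 13.37
position: [0.5181, -0.0207, 0.1585]
tool_rot: [0.007, 1.0, 0.0, -0.002]
ft_force: [-0.6, 0.4, 0.4]
grip_width: 0.0087
grip_force: 45.0
```

Run:
```python
from h import *
plan([.5185,-.024,.158],178.6)
S=robot.camera('side');T=robot.camera('top')
for n,c in(('s',S),('t',T)):
  for t in('red_key','red_key_head','keyhole'):
    for d in robot.tip_of(c,t)[:4]:
      if d['xyz'][1]<.1: print(n,t,np.round(d['xyz'],4),round(d['p'],2),px(c,d['xyz']).round(1))
a=cv2.resize(S['img'][115:185,285:360],None,fx=8,fy=8,interpolation=cv2.INTER_CUBIC)
cv2.imwrite('pics/g.png',a[:,:,::-1])
```

```text
pos [ 0.5181 -0.0207  0.1585] psi 179.24 delta mm [-0.4 -3.3  0.5] az 0.64 t 13.37 q [-0.26  0.51  1.78 -0.    0.85 -1.81] F [-0.6  0.4  0.4] M [0.03 0.01 0.03] w 0.0087
s red_key [ 0.5153 -0.0153  0.0981] 0.63 [323.6 153.1]
s red_key_head [ 0.5163 -0.0207  0.154 ] 0.66 [323.  132.7]
s keyhole [ 0.5176 -0.0221  0.0908] 0.6 [322.7 154. ]
t red_key_head [ 0.5223 -0.0261  0.0838] 0.16 [399.1 208. ]
t keyhole [ 0.5163 -0.0254  0.0875] 0.87 [399.1 210.3]
```

View pics/g.png

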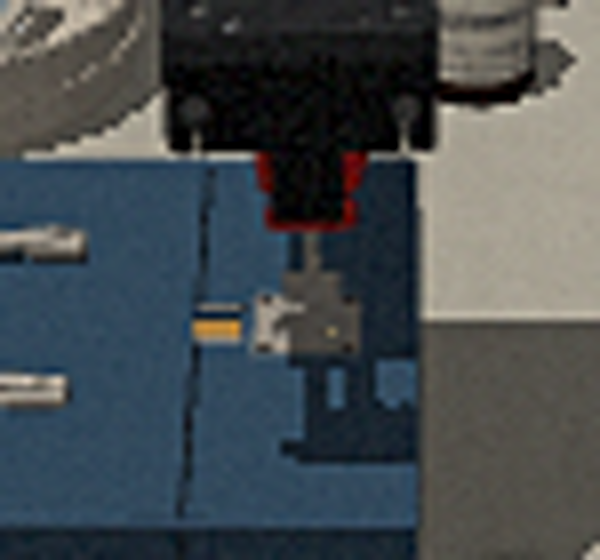

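The key hangs just above the lock plate (crop plate 252–358 × 295–352, shank at about 313). I'll measure the offset numerically in the side camera.

Run:
```python
from h import *
Z=np.load('pics/side.npz'); c={k:Z[k] for k in Z}; I=c['img'].astype(int); b=I[...,2]-I[...,0]
print('plate before: blue-red rows147-163 cols312-333'); print(b[148:163,313:333])
d=robot.camera('side'); J=d['img'].astype(int); save(d,'side_now.png')
print('now R-B'); print((J[...,0]-J[...,2])[131:147,313:335]); 
print('now grey'); print(J.mean(2).astype(int)[140:160,313:335])
p,r,o=pose()
for q in([0,0,-.06],[0,0,-.03],[0,0,-.024],[.0025,0,-.04],[-.0025,0,-.04],[.014,0,-.03],[-.014,0,-.03],[.009,0,-.06],[-.009,0,-.06]): print(q,px(d,p+np.array(q)).round(2))
for x in(.5185,.5205):
  for y in(-.021,-.025): 
    k=np.array([x,y,.088]); print(k,px(d,k).round(2),[px(d,k+e).round(1) for e in np.array([[.017,.017,0],[.017,-.017,0],[-.017,-.017,0],[-.017,.017,0]])])
print(p)
```

```text
plate before: blue-red rows147-163 cols312-333
[[  43   41   43   44   44   40   40   42   44   43   45   42   43   42
    44   40   41   40   40   40]
 [  39   43   45   46   45   41   42   44   44   42   43   42   42   43
    42   44   44   46   44   42]
 [  45   45   39   42   45   44   46   47   43   48   47   44   45   48
    47   44   45   45   46   42]
 [  43   49   43   48   30   33   34   32   36   35   33   34   33   34
    34   32   31   44   45   42]
 [  51   48   49   33  -15   -7  -23  -22  -21  -22  -21  -23  -22  -21
   -15   -7  -20   39   43   41]
 [ -12  -12    6   36  -20  -18  -17  -17  -15  -17  -18  -16  -17  -18
   -17  -19  -26   34   47   41]
 [  44   37   54   39  -21  -19  -17  -15  -16  -16  -16  -17  -14  -14
   -16  -16  -26   37   46   41]
 [-114 -126   34   41  -17  -18  -10  -13   -7  -11  -11  -11  -10  -13
   -11  -15  -21   36   47   45]
 [-116 -132   32   21  -19  -18   -9  -10  -13  -14  -13  -13  -34  -59
   -18  -18  -22   40   48   40]
 [ -16  -20   30   19  -21  -23  -18  -16  -17  -14  -18  -16  -16  -18
   -17  -18  -26   36   44   43]
 [ 
[... 4067 characters left out ...]
3] [316.11 140.98]
[-0.014, 0, -0.03] [327.45 140.8 ]
[0.009, 0, -0.06] [318.36 151.11]
[-0.009, 0, -0.06] [325.52 151.  ]
[ 0.5185 -0.021   0.088 ] [322.39 155.17] [array([315.6, 159.1]), array([315.7, 151.5]), array([329. , 151.3]), array([329.2, 158.9])]
[ 0.5185 -0.025   0.088 ] [322.39 154.28] [array([315.6, 158.2]), array([315.7, 150.7]), array([329. , 150.4]), array([329.2, 158. ])]
[ 0.5205 -0.021   0.088 ] [321.6  155.18] [array([314.8, 159.1]), array([314.9, 151.5]), array([328.2, 151.3]), array([328.4, 158.9])]
[ 0.5205 -0.025   0.088 ] [321.6  154.29] [array([314.8, 158.2]), array([314.9, 150.7]), array([328.2, 150.5]), array([328.4, 158. ])]
[ 0.51948895 -0.02106633  0.16040849]
```

The side camera puts the plate centre at (323.1,155.05) and the key axis at about 322.65 at tip level. So I shift about 1 mm towards -x, 2.5 mm towards -y, and descend carefully.

>>> {"name": "move_arm", "arguments": {
  "series": "1 -2.5 0 0 0 0.6;1 -2.5 4 0 0 0.6;1 -2.5 7 0 0 0.6;1 -2.5 9 0 0 0.6;1 -2.5 9 0 0 0.6;1 -2.5 9 0 0 0.6"
}}

```text
time: 14.32
position: [0.5181, -0.0236, 0.1507]
tool_rot: [0.013, 1.0, 0.0, -0.0]
ft_force: [-0.5, 1.4, 0.0]
grip_width: 0.009
grip_force: 45.0
```

>>> {"name": "move_arm", "arguments": {
  "series": "0 0 1 0 0 0;0 0 2 0 0 0;0 0 3 0 0 0;0 0 3 0 0 0;0 0 3 0 0 0"
}}

```text
time: 14.73
position: [0.5182, -0.0236, 0.148]
tool_rot: [0.013, 1.0, 0.0, -0.0]
ft_force: [0.1, 0.7, -0.5]
grip_width: 0.0088
grip_force: 45.0
```

```bash
python3 -c "
from h import *
plan([.517,-.0235,.144],178.6)"
```

```text
pos [ 0.5182 -0.0236  0.148 ] psi 178.47 delta mm [1.3 0.1 4. ] az -0.13 t 14.73 q [-0.26  0.53  1.79 -0.    0.82 -1.81] F [ 0.1  0.7 -0.5] M [ 0.07 -0.01  0.04] w 0.0088
```

>>> {"name": "move_arm", "arguments": {
  "series": "0 0 1 0 0 0;0 0 2 0 0 0;0 0 2 0 0 0;0 0 2 0 0 0"
}}

```text
time: 15.07
position: [0.5182, -0.0236, 0.146]
tool_rot: [0.013, 1.0, 0.0, -0.0]
ft_force: [-0.8, -0.2, -1.2]
grip_width: 0.0085
grip_force: 45.0
```

>>> {"name": "move_arm", "arguments": {
  "series": "0 0 1 0 0 0;0 0 2 0 0 0;0 0 2 0 0 0;0 0 2 0 0 0"
}}

```text
time: 15.4
position: [0.5183, -0.0236, 0.144]
tool_rot: [0.013, 1.0, 0.0, -0.0]
ft_force: [-0.3, 0.1, -0.7]
grip_width: 0.0083
grip_force: 45.0
```

>>> {"name": "move_arm", "arguments": {
  "series": "0 0 0.5 0 0 0;0 0 1 0 0 0;0 0 1 0 0 0;0 0 1 0 0 0"
}}

```text
time: 15.73
position: [0.5184, -0.0236, 0.1433]
tool_rot: [0.013, 1.0, 0.0, 0.0]
ft_force: [-0.5, 0.5, 2.1]
grip_width: 0.0088
grip_force: 45.0
```

>>> {"name": "move_arm", "arguments": {
  "series": "0 0 0.5 0 0 0;0 0 1 0 0 0;0 0 1 0 0 0;0 0 1 0 0 0"
}}

```text
time: 16.07
position: [0.5184, -0.0236, 0.1425]
tool_rot: [0.013, 1.0, 0.0, 0.0]
ft_force: [-0.7, 1.5, 5.9]
grip_width: 0.0086
grip_force: 45.0
```

Contact is at about the pins' depth. Rocking clockwise 0.21 rad (az +12°), pressing about 7 N.

>>> {"name": "move_arm", "arguments": {
  "series": "0 0 0.3 0 0 4;0 0 0.3 0 0 8;0 0 0.3 0 0 11;0 0 0.3 0 0 12;0 0 0.3 0 0 12;0 0 0.3 0 0 12"
}}

```text
time: 16.57
position: [0.5186, -0.0242, 0.1417]
tool_rot: [0.117, 0.993, -0.0, 0.0]
ft_force: [0.7, -1.8, 0.9]
grip_width: 0.0086
grip_force: 45.0
```

```bash
python3 -c "
from h import *
plan([.517,-.0235,.144],178.6)"
```

```text
pos [ 0.5186 -0.0242  0.1417] psi 166.55 delta mm [ 1.7  0.3 -2.3] az -12.05 t 16.57 q [-0.26  0.54  1.79 -0.    0.81 -1.6 ] F [ 0.7 -1.8  0.9] M [-0.61 -0.09  0.01] w 0.0086
```

The force dropped, so the upper pair was passed. On down to the lower pair.

>>> {"name": "move_arm", "arguments": {
  "series": "0 0 0.7 0 0 0;0 0 1.4 0 0 0;0 0 2 0 0 0;0 0 2 0 0 0;0 0 2 0 0 0"
}}

```text
time: 16.98
position: [0.5185, -0.0241, 0.1398]
tool_rot: [0.118, 0.993, -0.0, 0.0]
ft_force: [1.2, -4.2, 1.8]
grip_width: 0.0085
grip_force: 45.0
```

>>> {"name": "move_arm", "arguments": {
  "series": "0 0 0.5 0 0 0;0 0 1 0 0 0;0 0 1 0 0 0;0 0 1 0 0 0"
}}

```text
time: 17.32
position: [0.5186, -0.024, 0.1389]
tool_rot: [0.118, 0.993, -0.0, 0.0]
ft_force: [0.1, -5.0, 2.8]
grip_width: 0.0088
grip_force: 45.0
```

>>> {"name": "move_arm", "arguments": {
  "series": "0 -1 0.5 0 0 0;0 -1 1 0 0 0;0 -1 1 0 0 0;0 -1 1 0 0 0"
}}

```text
time: 17.65
position: [0.5185, -0.0244, 0.1383]
tool_rot: [0.118, 0.993, 0.0, 0.001]
ft_force: [-0.0, -3.1, 5.2]
grip_width: 0.0087
grip_force: 45.0
```

```bash
python3 -c "
from h import *
plan([.517,-.0235,.144],178.6)"
```

```text
pos [ 0.5185 -0.0244  0.1383] psi 166.45 delta mm [ 1.7  0.5 -5.7] az -12.15 t 17.65 q [-0.26  0.55  1.8   0.    0.8  -1.6 ] F [-0.  -3.1  5.2] M [-0.54  0.04 -0.  ] w 0.0087
```

Contact on the lower pair at the expected depth. Rocking the other way to -0.21 rad (24° in all), pressing about 6–7 N.

>>> {"name": "move_arm", "arguments": {
  "series": "0 0 0.3 0 0 -6;0 0 0.3 0 0 -12;0 -0.3 0.3 0 0 -18;0 -0.3 0.3 0 0 -22;0 -0.3 0.3 0 0 -24;0 -0.3 0.3 0 0 -24;0 -0.3 0.3 0 0 -24"
}}

```text
time: 18.23
position: [0.5185, -0.0243, 0.1378]
tool_rot: [-0.09, 0.996, 0.0, 0.001]
ft_force: [1.2, -1.0, 4.8]
grip_width: 0.0087
grip_force: 45.0
```

```bash
python3 -c "
from h import *
plan([.517,-.0235,.144],178.6)"
```

```text
pos [ 0.5185 -0.0243  0.1378] psi -169.62 delta mm [ 1.3  1.1 -6.2] az 11.78 t 18.23 q [-0.26  0.55  1.8   0.    0.8  -2.02] F [ 1.2 -1.   4.8] M [-0.11 -0.21  0.  ] w 0.0087
```

>>> {"name": "move_arm", "arguments": {
  "series": "0 0 0.4 0 0 -0.4;0 0 0.5 0 0 -0.4;0 0 0.5 0 0 -0.4;0 0 0.5 0 0 -0.4"
}}

```text
time: 18.57
position: [0.5184, -0.0246, 0.137]
tool_rot: [-0.094, 0.996, 0.0, 0.001]
ft_force: [2.1, 0.5, 4.2]
grip_width: 0.0083
grip_force: 45.0
```

```bash
python3 -c "
from h import *
plan([.517,-.0235,.144],178.6)"
```

```text
pos [ 0.5184 -0.0246  0.137 ] psi -169.17 delta mm [ 1.1  1.4 -7. ] az 12.23 t 18.57 q [-0.26  0.55  1.8   0.    0.8  -2.02] F [2.1 0.5 4.2] M [ 0.17 -0.37 -0.04] w 0.0083
```

>>> {"name": "move_arm", "arguments": {
  "series": "0 0 0.5 0 0 0;0 0 1 0 0 0;0 0 1 0 0 0;0 0 1 0 0 0"
}}

```text
time: 18.9
position: [0.5184, -0.0248, 0.136]
tool_rot: [-0.095, 0.996, 0.0, 0.0]
ft_force: [3.2, 1.2, 4.3]
grip_width: 0.0084
grip_force: 45.0
```

It's moving freely again, so the lower pair was passed. Back in line with the slot and on down.

>>> {"name": "move_arm", "arguments": {
  "series": "0 0 0 0 0 6;0 0 0 0 0 12;0 0 0.5 0 0 12.2;0 0 1 0 0 12.2;0 0 1 0 0 12.2;0 0 1 0 0 12.2"
}}

```text
time: 19.4
position: [0.5185, -0.0253, 0.1352]
tool_rot: [0.011, 1.0, -0.0, 0.001]
ft_force: [1.2, -0.3, 5.7]
grip_width: 0.0085
grip_force: 45.0
```

```bash
python3 -c "
from h import *
plan([.517,-.0235,.118],178.6)"
```

```text
pos [ 0.5185 -0.0253  0.1352] psi 178.78 delta mm [ 1.5  1.7 17.2] az 0.18 t 19.4 q [-0.26  0.55  1.8  -0.    0.79 -1.81] F [ 1.2 -0.3  5.7] M [-0.08 -0.39  0.01] w 0.0085
```

>>> {"name": "move_arm", "arguments": {
  "series": "0 0 0.7 0 0 0;0 0 1.4 0 0 0;0 0 2 0 0 0;0 0 2 0 0 0;0 0 2 0 0 0"
}}

```text
time: 19.82
position: [0.5185, -0.0252, 0.1332]
tool_rot: [0.011, 1.0, -0.0, 0.001]
ft_force: [1.0, -0.8, 5.6]
grip_width: 0.0088
grip_force: 45.0
```

```bash
python3 -c "
from h import *
plan([.517,-.0235,.118],178.6)"
```

```text
pos [ 0.5185 -0.0252  0.1332] psi 178.78 delta mm [ 1.5  1.7 15.2] az 0.18 t 19.82 q [-0.26  0.55  1.8  -0.    0.79 -1.81] F [ 1.  -0.8  5.6] M [-0.09 -0.44 -0.03] w 0.0088
```

>>> {"name": "move_arm", "arguments": {
  "series": "0 0 1 0 0 0;0 0 2 0 0 0;0 0 3 0 0 0;0 0 4 0 0 0;0 0 4 0 0 0;0 0 4 0 0 0"
}}

```text
time: 20.32
position: [0.5184, -0.025, 0.1288]
tool_rot: [0.011, 1.0, -0.0, 0.0]
ft_force: [3.3, -0.2, 2.0]
grip_width: 0.0086
grip_force: 45.0
```

Run:
```python
from h import *
plan([.517,-.0235,.118],178.6)
S=robot.camera('side')
a=cv2.resize(S['img'][115:185,285:360],None,fx=8,fy=8,interpolation=cv2.INTER_CUBIC)
cv2.imwrite('pics/i.png',a[:,:,::-1])
```

```text
pos [ 0.5184 -0.025   0.1288] psi 178.7 delta mm [ 1.4  1.5 10.8] az 0.1 t 20.32 q [-0.26  0.56  1.8   0.    0.78 -1.81] F [ 3.3 -0.2  2. ] M [ 0.03 -0.73  0.02] w 0.0086
```

View pics/i.png

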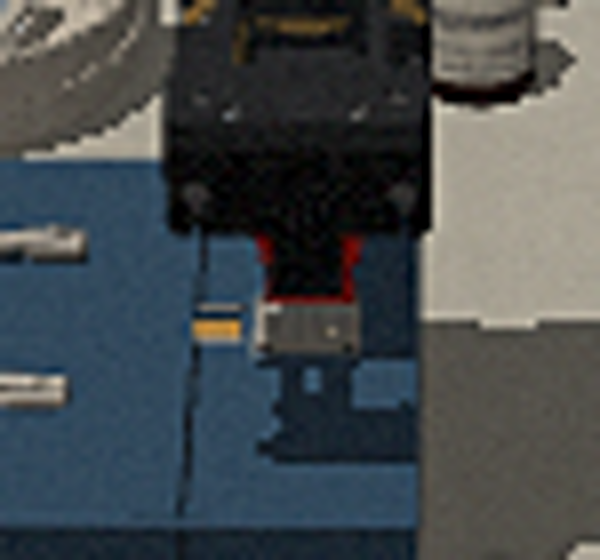

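The key has gone into the plug: shoulder at crop row 300, sinking with the gripper. Pressing home, with x eased slightly.

>>> {"name": "move_arm", "arguments": {
  "series": "-0.6 0 1.5 0 0 0;-0.6 0 3 0 0 0;-0.6 0 4.5 0 0 0;-0.6 0 6 0 0 0;-0.6 0 7 0 0 0;-0.6 0 8 0 0 0;-0.6 0 8 0 0 0;-0.6 0 8 0 0 0"
}}

```text
time: 21.03
position: [0.5184, -0.0249, 0.1206]
tool_rot: [0.012, 1.0, 0.0, -0.0]
ft_force: [3.1, -0.2, -0.9]
grip_width: 0.0088
grip_force: 45.0
```

>>> {"name": "move_arm", "arguments": {
  "series": "0 0 1 0 0 0;0 0 2 0 0 0;0 0 2.5 0 0 0;0 0 2.5 0 0 0;0 0 2.5 0 0 0"
}}

```text
time: 21.45
position: [0.5185, -0.0249, 0.1184]
tool_rot: [0.012, 1.0, 0.0, -0.0]
ft_force: [3.4, -0.5, 0.2]
grip_width: 0.0087
grip_force: 45.0
```

Run:
```python
from h import *
plan([.517,-.0235,.118],178.6)
```

```text
pos [ 0.5185 -0.0249  0.1184] psi 178.67 delta mm [1.5 1.3 0.4] az 0.07 t 21.45 q [-0.26  0.58  1.81  0.    0.75 -1.81] F [ 3.4 -0.5  0.2] M [ 0.08 -0.59  0.03] w 0.0087
```

>>> {"name": "move_arm", "arguments": {
  "series": "0 0 0.5 0 0 0;0 0 1 0 0 0;0 0 1 0 0 0;0 0 1 0 0 0"
}}

```text
time: 21.78
position: [0.5185, -0.0249, 0.1182]
tool_rot: [0.012, 1.0, -0.0, 0.0]
ft_force: [2.0, 0.2, 6.8]
grip_width: 0.0087
grip_force: 45.0
```

>>> {"name": "move_arm", "arguments": {
  "series": "0 0 0.5 0 0 0;0 0 1 0 0 0;0 0 1 0 0 0;0 0 1 0 0 0"
}}

```text
time: 22.12
position: [0.5185, -0.0249, 0.118]
tool_rot: [0.011, 1.0, -0.0, 0.0]
ft_force: [0.7, 1.6, 12.3]
grip_width: 0.0088
grip_force: 45.0
```

The shoulder is home (stiff stop at the expected height). Turning clockwise.

>>> {"name": "move_arm", "arguments": {
  "series": "0 0 -0.5 0 0 4;0 0 -0.5 0 0 8;0 0 -0.5 0 0 12;0 0 -0.5 0 0 16;0 0 -0.5 0 0 20;0 0 -0.5 0 0 24;0 0 -0.5 0 0 24;0 0 -0.5 0 0 24",
  "newtons": 55
}}

```text
time: 22.78
position: [0.5185, -0.0249, 0.1181]
tool_rot: [0.219, 0.976, -0.0, 0.0]
ft_force: [1.2, 0.4, 9.3]
grip_width: 0.0084
grip_force: 55.0
```

Run:
```python
from h import *
plan([.5185,-.0249,.118],178.67)
```

```text
pos [ 0.5185 -0.0249  0.1181] psi 154.68 delta mm [ 0.  -0.1  0.1] az -23.99 t 22.78 q [-0.26  0.58  1.81 -0.    0.75 -1.39] F [1.2 0.4 9.3] M [ 0.16 -0.14  0.03] w 0.0084
```

>>> {"name": "move_arm", "arguments": {
  "series": "0 0 0 0 0 6;0 0 0 0 0 12;0 0 0 0 0 18;0 0 0 0 0 24;0 0 0 0 0 30;0 0 0 0 0 36;0 0 0 0 0 42;0 0 0 0 0 48"
}}

```text
time: 23.45
position: [0.5185, -0.0247, 0.1182]
tool_rot: [0.599, 0.801, 0.0, 0.0]
ft_force: [1.2, 1.8, 10.6]
grip_width: 0.0088
grip_force: 55.0
```

>>> {"name": "move_arm", "arguments": {
  "series": "0 0 0 0 0 4;0 0 0 0 0 8;0 0 0 0 0 10;0 0 0 0 0 12;0 0 0 0 0 12;0 0 0 0 0 12"
}}

```text
time: 23.95
position: [0.5185, -0.0247, 0.1182]
tool_rot: [0.677, 0.736, 0.0, 0.0]
ft_force: [0.1, 1.7, 10.0]
grip_width: 0.0087
grip_force: 55.0
```

Run:
```python
from h import *
plan([.5185,-.0249,.118],178.67)
```

```text
pos [ 0.5185 -0.0247  0.1182] psi 94.71 delta mm [-0.2 -0.   0.2] az -83.96 t 23.95 q [-0.26  0.58  1.81  0.    0.75 -0.35] F [ 0.1  1.7 10. ] M [ 0.18 -0.15  0.16] w 0.0087
```

>>> {"name": "move_arm", "arguments": {
  "series": "0 0 0 0 0 1;0 0 0 0 0 2;0 0 0 0 0 3;0 0 0 0 0 3;0 0 0 0 0 3"
}}

```text
time: 24.37
position: [0.5185, -0.0247, 0.1182]
tool_rot: [0.696, 0.718, 0.0, 0.0]
ft_force: [0.3, 1.5, 9.8]
grip_width: 0.0084
grip_force: 55.0
```

Run:
```python
from h import *
plan([.5185,-.0249,.118],178.67)
```

```text
pos [ 0.5185 -0.0247  0.1182] psi 91.72 delta mm [-0.2 -0.   0.2] az -86.95 t 24.37 q [-0.26  0.58  1.81  0.    0.75 -0.29] F [0.3 1.5 9.8] M [ 0.23 -0.17  0.22] w 0.0084
```

>>> {"name": "move_arm", "arguments": {
  "series": "0 0 0 0 0 1;0 0 0 0 0 2;0 0 0 0 0 3;0 0 0 0 0 3;0 0 0 0 0 3"
}}

```text
time: 24.78
position: [0.5185, -0.0247, 0.1182]
tool_rot: [0.715, 0.699, 0.0, 0.0]
ft_force: [1.2, 1.6, 10.6]
grip_width: 0.0086
grip_force: 55.0
```

Run:
```python
from h import *
plan([.5185,-.0249,.118],178.67)
S=robot.camera('side');T=robot.camera('top')
for n,c in(('s',S),('t',T)):
  h=cv2.cvtColor(c['img'],cv2.COLOR_RGB2HSV).astype(int);m=(h[...,0]>14)&(h[...,0]<32)&(h[...,1]>130)&(h[...,2]>60)
  x0,x1,y0,y1=(305,320,148,162) if n=='s' else (390,408,190,203)
  print(n,'yellow latch px',m[y0:y1,x0:x1].sum())
a=cv2.resize(S['img'][100:190,270:370],None,fx=6,fy=6,interpolation=cv2.INTER_CUBIC)
cv2.imwrite('pics/j.png',a[:,:,::-1])
```

```text
pos [ 0.5185 -0.0247  0.1182] psi 88.72 delta mm [-0.2 -0.   0.2] az -89.95 t 24.78 q [-0.26  0.58  1.81  0.    0.75 -0.24] F [ 1.2  1.6 10.6] M [ 0.22 -0.13  0.2 ] w 0.0086
s yellow latch px 6
t yellow latch px 1
```

View pics/j.png

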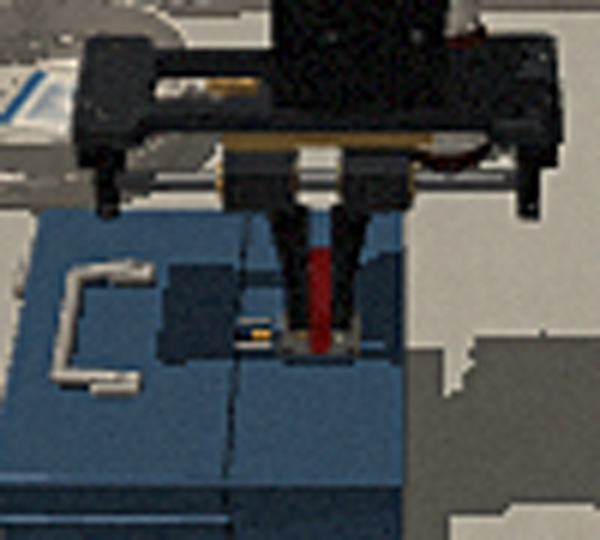

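The bolt has drawn back towards the lock: yellow only in the right half of the window, crop 262,333. A little more turn to make sure it's against the stop, with the downward push eased.

>>> {"name": "move_arm", "arguments": {
  "series": "0 0 -0.5 0 0 1;0 0 -0.5 0 0 2;0 0 -0.5 0 0 3;0 0 -0.5 0 0 4;0 0 -0.5 0 0 4;0 0 -0.5 0 0 4",
  "newtons": 60
}}

```text
time: 25.38
position: [0.5185, -0.0246, 0.1182]
tool_rot: [0.738, 0.674, -0.0, 0.0]
ft_force: [1.9, 1.6, 8.0]
grip_width: 0.0086
grip_force: 60.0
```

Run:
```python
from h import *
plan([.5185,-.0249,.118],178.67)
mz=[]
S=robot.camera('side')
for _ in range(5): robot.camera('side'); mz.append(round(robot.get_obs()['moment'][2],2))
print(mz)
b=S['img'].astype(int); print((b[...,0]-b[...,2])[153:158,305:320])
T=robot.camera('top')
for n,c in(('s',S),('t',T)):
  for d in robot.tip_of(c,'skin_prep_bottle')[:1]: print(n,np.round(d['xyz'],3),round(d['p'],2))
```

```text
pos [ 0.5185 -0.0246  0.1182] psi 84.8 delta mm [-0.3  0.   0.2] az -93.87 t 25.38 q [-0.26  0.58  1.81 -0.    0.75 -0.17] F [1.9 1.6 8. ] M [ 0.33 -0.23  0.54] w 0.0086
[np.float64(0.61), np.float64(0.57), np.float64(0.54), np.float64(0.52), np.float64(0.53)]
[[-26 -22 -24 -24 -25  11  15  15  12  14  -8 -13   8   6   1]
 [-19 -20 -27 -24  -8 -23 -27 -33 -37 -33 -29 -16   7   0  -3]
 [-20 -25 -20 -17  -3 -26 -41  62  59  64 -15 -26   9   3  29]
 [-20 -27 -22 -53 -16 -13  -8  62  63  63 -21  -9   7   9  28]
 [-24 -21 -18 -29   3  13  14  11   9  14 -12 -13  12   9   5]]Traceback (most recent call last):
  File "<stdin>", line 10, in <module>
ValueError: only the last four pictures can be asked about
```

The moment jumped to 0.54 N m, so it's hard against the stop. I ease 1° to hold steadily, check, and hand in.

>>> {"name": "move_arm", "arguments": {
  "series": "0 0 0 0 0 -1;0 0 0 0 0 -1;0 0 0 0 0 -1;0 0 0 0 0 -1;0 0 0 0 0 -1;0 0 0 0 0 -1"
}}

```text
time: 26.23
position: [0.5185, -0.0246, 0.1182]
tool_rot: [0.733, 0.68, 0.0, 0.0]
ft_force: [1.4, 1.5, 8.8]
grip_width: 0.0084
grip_force: 60.0
```

Run:
```python
from h import *
S=robot.camera('side');T=robot.camera('top')
plan([.5185,-.0249,.118],178.67)
b=S['img'].astype(int); print((b[...,0]-b[...,2])[155:157,305:320])
for n,c in(('s',S),('t',T)):
  for t in('skin_prep_bottle','green_key','swabs','cup'):
    for d in robot.tip_of(c,t)[:1]: print(n,t,np.round(d['xyz'],3),round(d['p'],2))
```

```text
pos [ 0.5185 -0.0246  0.1182] psi 85.75 delta mm [-0.3 -0.   0.2] az -92.92 t 26.33 q [-0.26  0.58  1.81 -0.    0.75 -0.19] F [1.3 1.4 8.4] M [ 0.31 -0.26  0.34] w 0.0081
[[-20 -19 -25 -19 -14 -24 -39  55  59  67 -19 -22   7   4  32]
 [-28 -21 -20 -24  -7 -15 -14  63  69  69 -18 -11   9   8  27]]
s skin_prep_bottle [ 0.45  -0.326 -0.004] 0.66
s green_key [0.487 0.263 0.022] 0.61
s swabs [0.646 0.401 0.   ] 0.61
s cup [0.643 0.305 0.   ] 0.92
t skin_prep_bottle [ 0.454 -0.324 -0.001] 0.88
t green_key [0.486 0.26  0.023] 0.51
t swabs [ 0.652  0.405 -0.002] 0.69
t cup [ 0.647  0.311 -0.002] 0.79
```

Mz of 0.34 N m is well above the spring's 0.12, so it's still held against the stop, and everything else is in place.

```bash
python3 -c "
from rig import robot
print(robot.hand_in())"
```

```text
the job is handed in; nothing more can be done
None
```

I handed the job in at about 26 s, verdict not shown: the bottle stands on the trolley top, the red key is fully in, turned about 90° to its stop and still gripped against its spring with the latch drawn, and the green key, swab canister and cup have not been moved.

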